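# Index the loupe over the watch movement

### The arm

A 7-joint arm with a two-finger parallel gripper is mounted at the origin on the work surface. World frame = base frame: x ahead of the robot, y to its left, z up, the work surface at z = 0. Lengths are in m, angles in rad, forces in N, time in s.
With the tool pointing down it reaches from about 0.4 to 0.85 m from the base axis. Payload 4.4 kg.
Tool frame: the origin (TCP) lies at the very end of the fingers, on their centre line; the grasp point (between the pads) lies robot.grip_point_offset behind it (robot.grip_point_offset is the distance from the TCP to the grasp point, in m); z points along the fingers, y is the line along which they close (so a half turn about z gives the same grasp; the last joint's range is limited). The gripper opens to 94 mm and grips with 3 to 60 N. Pads are 16 mm wide; open, the fingers measure 119 mm over their backs; the gripper's body (75 mm by 177 mm) begins 78 mm behind the grasp point.
Start: joints at [-1.387, 0.628, 0.038, 1.517, -0.027, 0.996, -0.02], TCP at [0.161, 0.63, 0.205] pointing down, gripper open.
Joint ranges: [-3.06, 3.06], [-0.37, 2.12], [-1.25, 1.32], [0.18, 2.47], [-1.1, 4.24], [0.23, 1.98], [-2.94, 2.94]. Speed limits (rad/s): [2.57, 2.57, 3.14, 3.14, 3.14, 3.14, 3.14].

### API

Orientations are given as a unit quaternion [w, x, y, z].
In Python, from rig import robot gives the robot as it stands.
- The arm moves only by the shell command python3 -m inch 'ROWS' [OPENING]. ROWS is JSON, one flat list of numbers, 6 for each row, row after row: the shift along the tool's x, y, z in mm, then the turn, a rotation vector about the tool's x, y, z in rad. A call has 1 to 12 rows; each row is the pose to reach, as a shift and turn from the pose commanded when the call began, along the tool's axes at that moment; what a row does not reach only later rows make up. A row lasts 1/10 s, in which the tool goes at most 50 mm and 8.59 degrees, less where a joint would pass 70% of its speed; a pose out of reach is approached as far as the arm can. A call with a gripper value outside its range is refused whole. OPENING is the closure in counts, from 0 (fully open) to 255 (shut), set as the call begins (- or left out, the last holds). The fingers move at their own pace and stop on an object; the grip force is fixed at half the most. Time passes only in rows, so rows that repeat a pose let the fingers close. It gives the time, the measured TCP pose, the force, the opening and the grip force at its end, in the units of the state.
- robot.get_state(): the state, without advancing time (a new reading comes with each control period).
- robot.snapshot(name): name is "scene" or "side" or "wrist"; returns a dict with "color" (480x640x3 uint8, red, green, blue), "K" (3x3 intrinsics, pixels), "rvec" (rotation vector, rad) and "tvec" (3), from world to camera coordinates, as OpenCV has them; the wrist camera has in their place "T_tool_cam" (4x4, takes a point from camera to tool coordinates, whose origin is the TCP and whose axes are the flange's). Camera axes: x right, y down, z forward; pixel columns grow to the right and rows downward; lengths in m; the calibration is good to about 2 mm. A picture is of the moment at which its call begins: read the wrist's pose just before it. There is no depth.
- robot.finish_job(): hands the job in; it is judged then, once.
The state is a dict: "clock": time; "joints": joint angles; "dq": joint speeds; "tau": joint torques, N m; "tcp_pos": TCP position; "tcp_rot": TCP orientation; "ft_force": force on the tool from outside, world axes, zero at the start; "wrist_torque": the same for the moment, N m; "width": finger opening in m; "grasp_force": force on a finger pad.
Only numpy, scipy, OpenCV 4.12 (cv2) and the standard library are available. Lean on these libraries where they do the work, as an engineer would, in place of code of your own. Each camera call takes 0.05 s, during which the arm holds its last target. There are 200 camera calls.

### The job

Bring the sliding loupe along its rail to the round stand that holds the watch movement and lock it there: pull up the spring plunger's knob, slide the carriage to that stand, and let the pin drop fully into the index hole there. The carriage may or may not be held by its parking catch; if it will not move with the plunger pulled, press the button beside the knob all the way down to free it. Leave the other things on the bench where they are and the plunger let go.

Things in the scene. Friction and masses are not known exactly. Their poses are not given: they have to be found in the camera images.
- rail: Fixed steel rail of the loupe slide, 370 mm long, 50 mm wide, top 58 mm above the bench; origin on the bench under its middle. +y runs along the rail, the way the carriage slides from its parking place; +x points to the side with the loupe and the three stands; z up. The parking hole is 130 mm from the middle towards -y.
- groove (a point): Middle of the aluminium index strip in the rail's groove (top 55 mm up), nominally its middle hole. Three round 10.5 mm holes, 80 mm apart along the rail, one beside each stand. The strip may have been shifted lengthwise: each hole can be up to 8 mm either way along the rail from where the loupe's centre is exactly over its stand; all are shifted alike. This point does not follow the shift.
- carriage (a joint): Travel in m of the grey carriage (62 mm long, flat top 100 mm up) from its parking place along the rail's +y: 0 parked, at most 0.27; index holes nominally at 0.08, 0.16, 0.24. Free, it slides with about 2 to 4 N. Parked, the pin in the parking hole leaves about 1 mm of play.
- bracket (a point): Parking catch: an upright steel bracket at the rail's parking place, 45 mm to the rail's -x, under the parked carriage. A hidden catch in the carriage may be engaged in it (then no more than 3 mm of play even with the plunger pulled) or not; it cannot be seen. It acts only at the parking place, and once pushed off it stays off.
- knob (a point): Centre of the plunger's round black knob: 26 mm diameter, 18 mm high, axis vertical, above an 18 mm steel barrel, on the carriage right over the rail. With the plunger down this point is 129 mm above the bench, 29 mm above the carriage's flat top. It can be pinched from above, and pushed sideways to move the carriage.
- plunger (a joint): Pull of the plunger in m: 0 pin fully home in a hole, 0.016 upper stop. A spring pulls it down, 5 N at 0 to 8 N at 0.016. The 8 mm pin clears the rail and strip from 0.011 up; let go between holes it rides on the strip at about 0.009 to 0.010 and drops by itself to 0 when slid slowly over a hole (about 1 mm clearance either side).
- button_top (a point): Centre of the top of the catch's release button: steel, 18 mm diameter, 12 mm proud of the carriage's top, 45 mm from the knob's axis towards the rail's -x. It goes straight down 9 mm against a spring (2 N at first, up to about 10 N) and springs back; it looks the same with the catch on or off. Only a press all the way down surely frees the catch.
- loupe (a point): Centre of the loupe's clear lens (62 mm diameter ring, 14 mm high), carried by the carriage 112 mm from the knob's axis towards the rail's +x, 118 mm above the bench.
- movement (a point): Centre of the top of the brass watch movement (32 mm disc with small wheels) in a round steel stand (base 52 mm across, about 52 mm high) fixed to the bench; 50 mm above the bench. The loupe must be brought to this stand. The two others are a square steel block with small holes (44 x 44 x 30 mm) and a low oblong brass oil stand with three cups.
- watch: Bystander: brass pocket watch lying face up, 48 mm across, 12 mm thick; origin under its centre.
- driver: Bystander: screwdriver with a wooden handle, 130 mm long, lying on the bench; origin under its middle.
- cork: Bystander: cork block 35 x 50 x 25 mm; origin under its centre.
- jar: Bystander: glass jar, 40 mm across, 40 mm high; origin under its centre.
- dish: Bystander: glass dish, 70 mm across, 22 mm high; origin under its centre.
- brush: Bystander: brush 140 mm long with a dark handle, lying; origin under its middle.
- tweezers: Bystander: steel tweezers 120 mm long, lying flat, 4 mm high; origin under the middle.

How it is judged:
On the way, in this order (a step that is already met when the one before it is completed fails the run):
1. the plunger is pulled clear of its hole (value of joint plunger above 0.01 m), for 0.1 s.
2. the carriage has left its parking place (value of joint carriage above 0.03 m), for 0.05 s.
At the end, for the whole second after the job is handed in: The plunger is fully down (within 2 mm of home), the loupe's centre is within 13 mm, seen from above, of the movement's centre, and the carriage is at rest (value of joint plunger below 0.002 m and horizontal distance between loupe and movement below 0.013 m and velocity of joint carriage between -0.01 and 0.01 m/s); the robot touches nothing.
It fails at once if a thing lying about the bench is pushed more than 30 mm aside (distance of any of watch, driver, cork, jar, dish, brush, tweezers from where it was at the start of the episode above 0.03 m).
It also fails if it takes over 58 s, if anything falls off the work surface, if the arm or the gripper's body presses on something with over 40 N, if the wrist force passes 120 N, or if a joint passes its speed limit or range.

## Working session

There is one attempt and no reset: what is moved stays moved. The work goes in short steps, Python scripts to look and compute and a shell command to move; the robot and the scene stay as the last step left them, time stands still between calls to the robot, and variables do not carry over. Pictures are saved under pics/ and viewed, at most 10 in all, crops included, and the job is handed in when it is done.

```bash
mkdir -p pics; ls; cat > h.py <<'E'
import numpy as np, cv2
from rig import robot
from scipy.spatial.transform import Rotation as R
def cam(name):
    s=robot.get_state(); d=robot.snapshot(name); K=np.array(d["K"])
    if name=="wrist":
        q=s["tcp_rot"]; T=np.eye(4); T[:3,:3]=R.from_quat([q[1],q[2],q[3],q[0]]).as_matrix(); T[:3,3]=s["tcp_pos"]
        W=T@np.array(d["T_tool_cam"])
    else:
        A=np.eye(4);A[:3,:3]=cv2.Rodrigues(np.array(d["rvec"],float))[0];A[:3,3]=np.ravel(d["tvec"]);W=np.linalg.inv(A)
    return d["color"],K,W
def onplane(K,W,u,v,z):
    r=W[:3,:3]@np.linalg.inv(K)@[u,v,1]; return W[:3,3]+r*(z-W[2,3])/r[2]
def save(n,img): cv2.imwrite(f"pics/{n}.png",cv2.cvtColor(img,cv2.COLOR_RGB2BGR))
E
python3 - <<'E'
from h import *
import pickle
print(robot.get_state(), robot.grip_point_offset)
D={}
for n in("scene","side","wrist"):
    c,K,W=cam(n);save(n,c);D[n]=(c,K,W);print(n,K.round(1).tolist(),W.round(3).tolist())
pickle.dump(D,open("d0.pkl","wb"))
E
```

```text
pics
{'clock': 0.0, 'joints': array([-1.38676341,  0.62930958,  0.03846529,  1.51833887, -0.02697131,
        0.99628216, -0.02003334]), 'dq': array([-0.00088065, -0.00225007, -0.00055558, -0.00130495, -0.00065956,
        0.00027576, -0.00055738]), 'tau': array([-2.54697613e-05, -5.49725068e+01,  1.14367370e+00, -1.86634719e+01,
       -5.21133689e-02,  2.35243281e-02,  1.35628361e-04]), 'tcp_pos': array([0.16054138, 0.62919547, 0.20458756]), 'tcp_rot': array([-8.39165314e-05,  1.24609622e-01,  9.92205430e-01, -9.05855334e-04]), 'ft_force': array([ 0.15404324,  0.04993903, -0.07180405]), 'wrist_torque': array([ 0.01774408,  0.05123276, -0.0080796 ]), 'grasp_force': 0.0, 'width': 0.0935498630485111} 0.0188
scene [[563.5, 0.0, 314.4], [0.0, 563.5, 245.3], [0.0, 0.0, 1.0]] [[0.409, 0.735, -0.54, 1.232], [0.912, -0.323, 0.251, -0.289], [0.01, -0.596, -0.803, 1.171], [0.0, 0.0, 0.0, 1.0]]
side [[505.9, 0.0, 324.1], [0.0, 505.9, 241.2], [0.0, 0.0, 1.0]] [[0.823, -0.361, 0.438, 0.033], [-0.568, -0.534, 0.626, -0.669], [0.007, -0.764, -0.645, 0.815], [0.0, 0.0, 0.0, 1.0]]
wrist [[368.6, 0.0, 316.9], [0.0, 368.6, 240.8], [0.0, 0.0, 1.0]] [[0.248, 0.941, 0.232, 0.092], [0.969, -0.24, -0.061, 0.648], [-0.001, 0.24, -0.971, 0.385], [0.0, 0.0, 0.0, 1.0]]
```

View pics/scene.png

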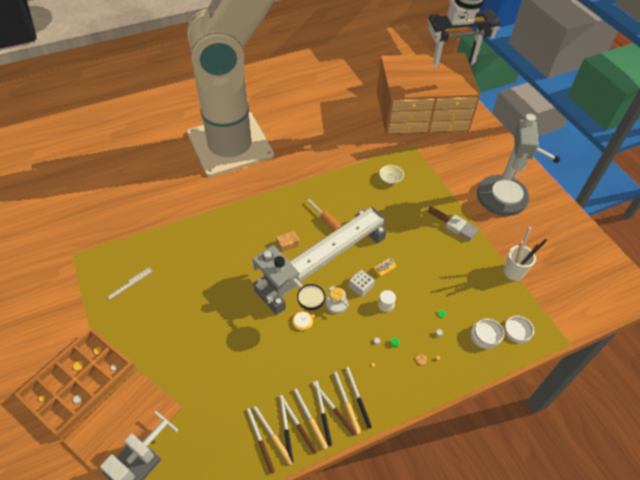

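View pics/side.png

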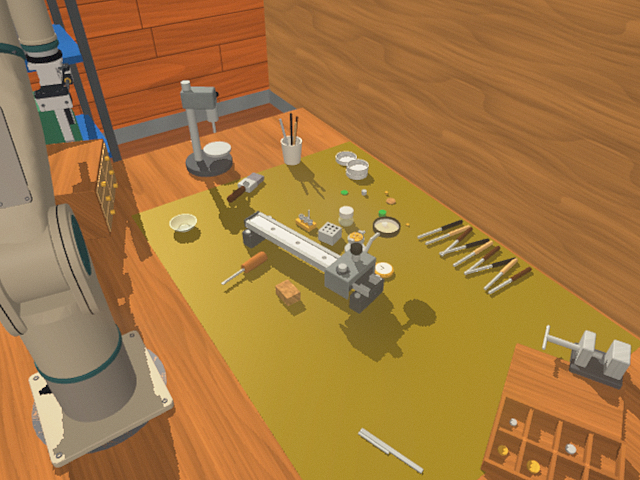

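The scene view shows the black knob at (279,261), button near (266,257), lens (311,297) and brass movement (338,296). In the side view the knob is at (357,248) and the movement near (355,238). I'll enlarge both.

```bash
python3 - <<'E'
from h import *
import pickle
D=pickle.load(open("d0.pkl","rb"))
a=D["scene"][0][200:320,240:400]; b=D["side"][0][200:320,240:400]
f=lambda x:cv2.resize(x,None,fx=5,fy=5,interpolation=cv2.INTER_CUBIC)[:, :]
save("c1",f(a)); save("c2",f(b))
E
```

```text
(no output)
```

View pics/c1.png

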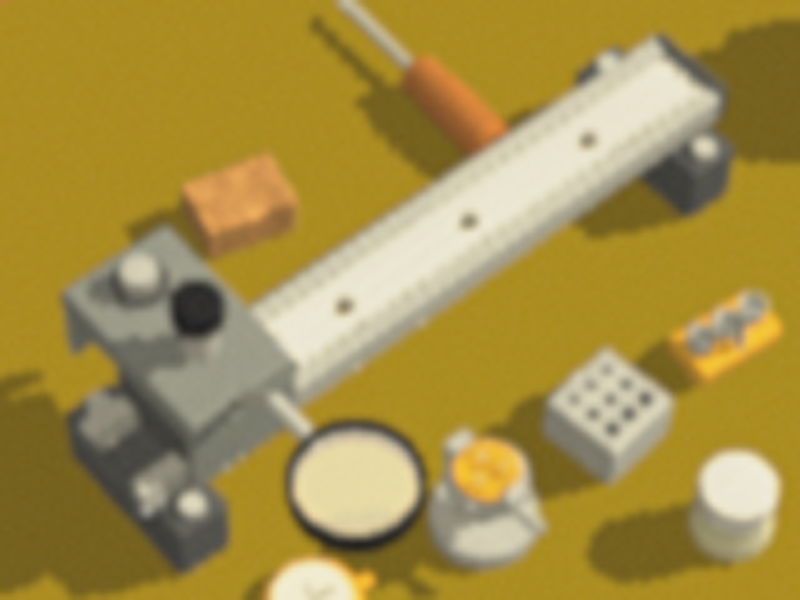

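View pics/c2.png

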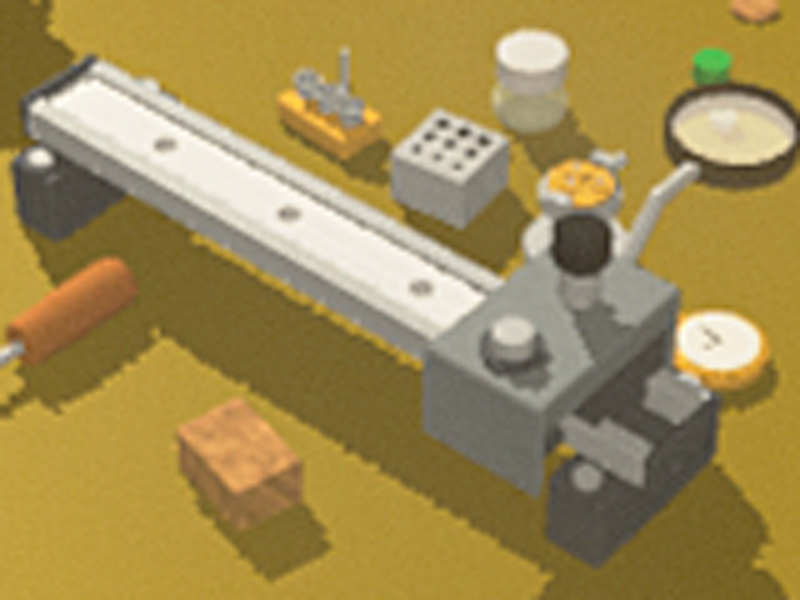

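Scene crop: knob (198,309), button top (140,270), holes (345,306),(469,221),(588,140), lens (357,485), movement (488,469). Side crop: the same things at (582,245), (513,335), (421,288),(289,213),(166,145), (733,132), (580,184). The movement is on the first stand.

```bash
python3 - <<'E'
from h import *
import pickle
D=pickle.load(open("d0.pkl","rb"))
P={"knob":((198,309),(582,245),.129),"button":((140,270),(513,333),.112),"h1":((345,306),(421,288),.055),"h2":((469,221),(289,213),.055),"h3":((588,140),(166,145),.055),"loupe":((357,485),(733,132),.118),"mov":((488,469),(580,184),.05)}
X={}
for n,(a,b,z) in P.items():
    o=[]
    for c,p in(("scene",a),("side",b)):
        _,K,W=D[c]; u,v=240+(p[0]+.5)/5-.5,200+(p[1]+.5)/5-.5
        o.append(onplane(K,W,u,v,z)); 
        r=W[:3,:3]@np.linalg.inv(K)@[u,v,1]; o.append((W[:3,3],r/np.linalg.norm(r)))
    A=sum(np.eye(3)-np.outer(r,r) for _,r in(o[1],o[3])); bb=sum((np.eye(3)-np.outer(r,r))@t for t,r in(o[1],o[3]))
    t=np.linalg.solve(A,bb); X[n]=(o[0]+o[2])/2
    print(n,(o[0]*1e3).round(1),(o[2]*1e3).round(1),"tri",(t*1e3).round(1))
d=X["h3"]-X["h1"]; print("hole spacing",np.linalg.norm(d)); d/=np.linalg.norm(d); x=np.array([d[1],-d[0],0])
print("y",d,"yaw",np.degrees(np.arctan2(d[1],d[0])),"x",x)
k=X["knob"]
for n in X: print(n,"rel knob x,y mm",((X[n]-k)@x*1e3).round(1),((X[n]-k)@d*1e3).round(1))
s=robot.get_state();q=s["tcp_rot"];Rm=R.from_quat([*q[1:],q[0]]).as_matrix();print(Rm.round(3), s["tcp_pos"])
print("rail x,y in tool", Rm.T@x, Rm.T@d)
g=k-s["tcp_pos"]; print("knob-tcp tool",(Rm.T@g*1e3).round(1), "button-tcp", (Rm.T@(X["button"]-s["tcp_pos"])*1e3).round(1))
E
```

```text
knob [540.7 -54.3 129. ] [539.9 -58.6 129. ] tri [540.8 -55.5 127.6]
button [498.2 -66.8 112. ] [495.9 -71.3 112. ] tri [497.4 -67.5 109.5]
h1 [518.5  28.   55. ] [516.7  24.3  55. ] tri [517.9  27.5  52.9]
h2 [496.3 104.8  55. ] [495.4 101.5  55. ] tri [496.2 104.2  53.7]
h3 [474.3 181.7  55. ] [473.5 177.2  55. ] tri [474.4 181.   53.4]
loupe [648.  -23.5 118. ] [650.  -25.6 118. ] tri [649.2 -24.9 118.8]
mov [627.  53.  50.] [624.2  47.2  50. ] tri [626.5  52.2  47. ]
hole spacing 0.15944586973593838
y [-2.73874738e-01  9.61765370e-01 -3.48150450e-16] yaw 105.89496712143762 x [0.96176537 0.27387474 0.        ]
knob rel knob x,y mm 0.0 0.0
button rel knob x,y mm -45.0 -0.2
h1 rel knob x,y mm 0.8 85.6
h2 rel knob x,y mm 1.0 165.7
h3 rel knob x,y mm 0.8 245.1
loupe rel knob x,y mm 113.3 0.9
mov rel knob x,y mm 111.3 79.2
[[-0.969  0.247 -0.   ]
 [ 0.247  0.969 -0.001]
 [-0.    -0.001 -1.   ]] [0.16053487 0.62936045 0.20478205]
rail x,y in tool [-8.64210319e-01  5.03130228e-01 -7.06387359e-04] [ 0.50313072  0.86420944 -0.00123236]
knob-tcp tool [-537.5 -570.6   76.6] button-tcp [-498.7 -593.4   93.6]
```

```bash
python3 -m inch '[-537,-571,0,0,0,-0.527, -537,-571,0,0,0,-0.527, -537,-571,0,0,0,-0.527, -537,-571,0,0,0,-0.527, -537,-571,0,0,0,-0.527, -537,-571,0,0,0,-0.527, -537,-571,0,0,0,-0.527, -537,-571,0,0,0,-0.527, -537,-571,0,0,0,-0.527, -537,-571,0,0,0,-0.527, -537,-571,0,0,0,-0.527, -537,-571,0,0,0,-0.527]' 0
cat > rel.py <<'E'
from h import *
y=np.array([-.2739,.9618,0]);x=np.array([.9618,.2739,0]);k=np.array([.5404,-.0560,.129])
s=robot.get_state();q=s["tcp_rot"];Rm=R.from_quat([*q[1:],q[0]]).as_matrix();p=s["tcp_pos"]
print("t",s["clock"],"tcp",p.round(4),"rel knob0 x,y",((p-k)@x*1e3).round(1),((p-k)@y*1e3).round(1),"F",s["ft_force"].round(1),"w",s["width"].round(4),"gf",s["grasp_force"])
print("knob in tool",(Rm.T@(k-p)*1e3).round(1),"railx,y in tool",(Rm.T@x).round(3),(Rm.T@y).round(3),"tilt",Rm[:,2].round(4),"q",s["joints"].round(2))
E
python3 rel.py
```

```text
clock: 1.35
tcp_pos: [0.4515, 0.1028, 0.2056]
tcp_rot: [0.0, -0.138, 0.99, 0.0]
ft_force: [0.3, 0.4, 0.3]
width: 0.0937
grasp_force: 0.0Traceback (most recent call last):
  File "rel.py", line 4, in <module>
    print("t",s["clock"],"tcp",p.round(4),"rel knob0 x,y",((p-k)@x*1e3).round(1),((p-k)@y*1e3).round(1),"F",s["ft_force"].round(1),"w",s["width"].round(4),"gf",s["grasp_force"])
                                                                                                                                       ^^^^^^^^^^^^^^^^
AttributeError: 'float' object has no attribute 'round'
```

```bash
sed -i 's/s\["width"\].round(4)/round(s["width"],4)/' rel.py; python3 rel.py
```

```text
t 1.35 tcp [0.4515 0.1028 0.2056] rel knob0 x,y -42.0 177.1 F [0.3 0.4 0.3] w 0.0937 gf 0.0
knob in tool [ -42.  -177.1   76.6] railx,y in tool [-1.  0.  0.] [0. 1. 0.] tilt [ 2.e-04  2.e-04 -1.e+00] q [-0.25  0.36 -0.05  2.02  0.02  0.76  1.54]
```

```bash
python3 -m inch '[-42,-177,0,0,0,0, -42,-177,0,0,0,0, -42,-177,0,0,0,0, -42,-177,0,0,0,0, -42,-177,0,0,0,0, -42,-177,0,0,0,0, -42,-177,0,0,0,0]' 0
python3 rel.py; python3 - <<'E'
from h import *
c,K,W=cam("wrist"); save("w1",c); print(W.round(3).tolist())
k=np.array([.5404,-.0560,.138]); p=K@(np.linalg.inv(W)@[*k,1])[:3]; print("expect knob top px",p[:2]/p[2])
g=c.max(2)<45; n,l,st,ce=cv2.connectedComponentsWithStats(g.astype(np.uint8))
for i in range(1,n):
    if st[i,4]>150: print(st[i],ce[i].round(1), onplane(K,W,*ce[i],.138).round(4))
E
```

```text
clock: 2.05
tcp_pos: [0.539, -0.0523, 0.2053]
tcp_rot: [-0.0, -0.139, 0.99, 0.001]
ft_force: [0.3, 1.2, -0.1]
width: 0.094
grasp_force: 0.0
t 2.05 tcp [ 0.539  -0.0523  0.2053] rel knob0 x,y -0.3 3.9 F [ 0.3  1.2 -0.1] w 0.094 gf 0.0
knob in tool [-0.4 -4.  76.3] railx,y in tool [-1.    -0.002 -0.001] [-0.002  1.     0.001] tilt [-0.001   0.0011 -1.    ] q [ 0.06  0.47 -0.02  1.82  0.01  0.85  1.88]
[[-0.275, 0.934, 0.23, 0.471], [0.961, 0.266, 0.067, -0.07], [0.002, 0.24, -0.971, 0.385], [0.0, 0.0, 0.0, 1.0]]
expect knob top px [308.70861635 254.56852565]
[586 177  29  20 501] [600.3 186.7] [0.4415 0.1187 0.138 ]
[297 231  34  36 960] [313.3 248.5] [ 0.5353 -0.0541  0.138 ]
[ 409  275   55   79 1799] [433.5 321.1] [0.5641 0.0454 0.138 ]
[ 172  276   54   78 1665] [200.5 320.9] [ 0.6106 -0.1184  0.138 ]
[    0   315   640   165 30724] [212.6 434.5] [ 0.7044 -0.0893  0.138 ]
[  511   315   129   123 10545] [588.1 376.3] [0.5748 0.1746 0.138 ]
[288 343  52  11 288] [313.4 348.2] [ 0.6093 -0.0331  0.138 ]
[282 394  65  20 291] [313.9 405.9] [ 0.6571 -0.0192  0.138 ]
```

View pics/w1.png

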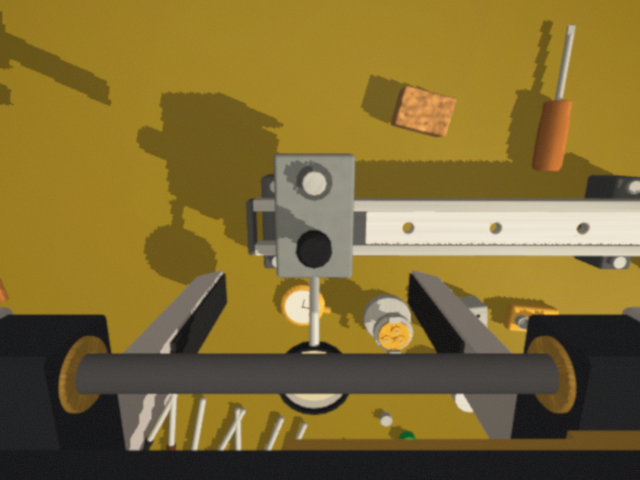

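The wrist view shows the knob at (314,249), well between the open fingers, with hole 1 at (408,228). Descending with about +1.5 mm along the rail.

```bash
python3 -m inch '[0,1.5,20,0,0,0, 0,1.5,45,0,0,0, 0,1.5,70,0,0,0, 0,1.5,85,0,0,0, 0,1.5,94,0,0,0, 0,1.5,94,0,0,0, 0,1.5,94,0,0,0]' 0; python3 rel.py
```

```text
clock: 2.8
tcp_pos: [0.5397, -0.052, 0.1121]
tcp_rot: [0.0, -0.139, 0.99, 0.0]
ft_force: [0.9, 0.4, -0.9]
width: 0.0941
grasp_force: 0.0
t 2.8 tcp [ 0.5397 -0.052   0.1121] rel knob0 x,y 0.4 4.0 F [ 0.9  0.4 -0.9] w 0.0941 gf 0.0
knob in tool [  0.4  -4.  -16.9] railx,y in tool [-1.    -0.001  0.001] [-0.001  1.    -0.   ] tilt [ 8.e-04  1.e-04 -1.e+00] q [ 0.06  0.6  -0.02  1.91  0.02  0.63  1.88]
```

```bash
python3 -m inch '[0,-2,0,0,0,0, 0,-2,0,0,0,0, 0,-2,0,0,0,0, 0,-2,0,0,0,0, 0,-2,0,0,0,0, 0,-2,0,0,0,0, 0,-2,0,0,0,0, 0,-2,0,0,0,0]' 255; python3 rel.py
```

```text
clock: 3.6
tcp_pos: [0.5398, -0.0545, 0.1114]
tcp_rot: [-0.0, -0.138, 0.99, 0.0]
ft_force: [-0.3, -0.5, 0.3]
width: 0.0333
grasp_force: 0.0
t 3.6 tcp [ 0.5398 -0.0545  0.1114] rel knob0 x,y -0.1 1.6 F [-0.3 -0.5  0.3] w 0.0333 gf 0.0
knob in tool [ -0.1  -1.6 -17.6] railx,y in tool [-1.  0. -0.] [0. 1. 0.] tilt [-1.e-04  0.e+00 -1.e+00] q [ 0.06  0.6  -0.02  1.91  0.02  0.63  1.88]
```

```bash
python3 -m inch '[0,0,0,0,0,0, 0,0,0,0,0,0, 0,0,0,0,0,0, 0,0,0,0,0,0, 0,0,0,0,0,0]' 255; python3 rel.py
```

```text
clock: 4.1
tcp_pos: [0.5398, -0.0546, 0.1114]
tcp_rot: [-0.0, -0.138, 0.99, -0.0]
ft_force: [0.1, -0.3, -0.0]
width: 0.0248
grasp_force: 30.0
t 4.1 tcp [ 0.5398 -0.0546  0.1114] rel knob0 x,y -0.2 1.5 F [ 0.1 -0.3 -0. ] w 0.0248 gf 30.000012991949916
knob in tool [ -0.2  -1.5 -17.6] railx,y in tool [-1.  0. -0.] [0. 1. 0.] tilt [-1.e-04 -0.e+00 -1.e+00] q [ 0.06  0.6  -0.02  1.91  0.02  0.63  1.88]
```

```bash
python3 -m inch '[0,0,-4,0,0,0, 0,0,-8,0,0,0, 0,0,-11,0,0,0, 0,0,-13.5,0,0,0, 0,0,-13.5,0,0,0, 0,0,-13.5,0,0,0, 0,0,-13.5,0,0,0]'; python3 rel.py
```

```text
clock: 4.8
tcp_pos: [0.5397, -0.0545, 0.1248]
tcp_rot: [-0.0, -0.138, 0.99, 0.0]
ft_force: [1.2, 0.3, -8.7]
width: 0.0247
grasp_force: 30.0
t 4.8 tcp [ 0.5397 -0.0545  0.1248] rel knob0 x,y -0.2 1.6 F [ 1.2  0.3 -8.7] w 0.0247 gf 29.998258848208934
knob in tool [-0.2 -1.6 -4.2] railx,y in tool [-1.  0. -0.] [0. 1. 0.] tilt [-3.e-04  0.e+00 -1.e+00] q [ 0.06  0.58 -0.02  1.9   0.02  0.66  1.88]
```

```bash
python3 -m inch '[0,1,0,0,0,0, 0,2,0,0,0,0, 0,3,0,0,0,0, 0,4,0,0,0,0, 0,5,0,0,0,0, 0,5,0,0,0,0, 0,5,0,0,0,0]'; python3 rel.py
```

```text
clock: 5.5
tcp_pos: [0.5392, -0.0524, 0.1252]
tcp_rot: [0.001, -0.137, 0.991, -0.002]
ft_force: [3.0, -5.3, -8.2]
width: 0.025
grasp_force: 30.0
t 5.5 tcp [ 0.5392 -0.0524  0.1252] rel knob0 x,y -0.2 3.8 F [ 3.  -5.3 -8.2] w 0.025 gf 29.99821690376848
knob in tool [-0.2 -3.8 -3.8] railx,y in tool [-1.     0.002  0.001] [ 0.002  1.    -0.003] tilt [ 0.0016 -0.003  -1.    ] q [ 0.05  0.58 -0.02  1.9   0.02  0.66  1.87]
```

```bash
python3 -m inch '[0,2,0,0,0,0, 0,4,0,0,0,0, 0,4,0,0,0,0, 0,4,0,0,0,0]'; python3 rel.py
```

```text
clock: 5.9
tcp_pos: [0.5391, -0.0516, 0.1256]
tcp_rot: [0.001, -0.136, 0.991, -0.003]
ft_force: [4.3, -12.4, -8.6]
width: 0.025
grasp_force: 30.0
t 5.9 tcp [ 0.5391 -0.0516  0.1256] rel knob0 x,y -0.1 4.6 F [  4.3 -12.4  -8.6] w 0.025 gf 29.9978279764764
knob in tool [-0.1 -4.6 -3.4] railx,y in tool [-1.     0.004  0.002] [ 0.004  1.    -0.007] tilt [ 0.0037 -0.0064 -1.    ] q [ 0.05  0.58 -0.01  1.91  0.02  0.65  1.87]
```

```bash
python3 -m inch '[0,-5,0,0,0,0, 0,-9,0,0,0,0, 0,-9,4,0,0,0, 0,-9,8,0,0,0, 0,-9,13.5,0,0,0, 0,-9,13.5,0,0,0, 0,-9,13.5,0,0,0]'; python3 -m inch '[0,0,0,0,0,0, 0,0,0,0,0,0, 0,0,0,0,0,0, 0,0,0,0,0,0, 0,0,0,0,0,0, 0,0,0,0,0,0, 0,0,-20,0,0,0, 0,0,-45,0,0,0, 0,0,-60,0,0,0, 0,0,-60,0,0,0]' 0; python3 rel.py
```

```text
clock: 6.6
tcp_pos: [0.5397, -0.054, 0.1114]
tcp_rot: [-0.0, -0.138, 0.99, 0.0]
ft_force: [-0.1, 1.3, -2.9]
width: 0.0252
grasp_force: 30.0
clock: 7.6
tcp_pos: [0.5415, -0.0547, 0.1734]
tcp_rot: [0.002, -0.138, 0.99, -0.0]
ft_force: [0.1, -0.4, -0.1]
width: 0.0938
grasp_force: 0.0
t 7.6 tcp [ 0.5415 -0.0547  0.1734] rel knob0 x,y 1.4 1.0 F [ 0.1 -0.4 -0.1] w 0.0938 gf 0.0
knob in tool [ 1.6 -0.9 44.4] railx,y in tool [-1.     0.     0.004] [ 0.     1.    -0.001] tilt [ 4.4e-03 -3.0e-04 -1.0e+00] q [ 0.06  0.51 -0.02  1.85  0.01  0.77  1.88]
```

```bash
python3 -m inch '[25,0,0,0,0,0, 45,0,0,0,0,0, 45,0,0,0,0,0, 45,0,0,0,0,0, 45,0,0,0,0,0, 45,0,0,0,0,0, 45,0,0,0,0,0, 45,0,0,0,0,0, 45,0,0,0,0,0, 45,0,0,0,0,0, 45,0,0,0,0,0, 45,0,0,0,0,0]' 255; python3 -m inch '[0,0,0,0,0,0, 0,0,0,0,0,0, 0,0,0,0,0,0, 0,0,20,0,0,0, 0,0,40,0,0,0, 0,0,54,0,0,0, 0,0,54,0,0,0, 0,0,54,0,0,0]'; python3 rel.py
python3 - <<'E'
from h import *
c,K,W=cam("scene"); save("s2",cv2.resize(c[180:320,200:387],(800,600),interpolation=cv2.INTER_CUBIC))
E
```

```text
clock: 8.8
tcp_pos: [0.4966, -0.0669, 0.1715]
tcp_rot: [0.0, -0.138, 0.99, -0.0]
ft_force: [0.8, -0.4, -0.2]
width: 0.0017
grasp_force: 0.0
clock: 9.6
tcp_pos: [0.4967, -0.0669, 0.1176]
tcp_rot: [-0.0, -0.138, 0.99, 0.0]
ft_force: [1.0, -0.8, 0.9]
width: 0.0002
grasp_force: 0.0
t 9.6 tcp [ 0.4967 -0.0669  0.1176] rel knob0 x,y -45.0 1.5 F [ 1.  -0.8  0.9] w 0.0002 gf 0.0
knob in tool [-45.   -1.5 -11.4] railx,y in tool [-1.  0. -0.] [0. 1. 0.] tilt [-2.e-04  0.e+00 -1.e+00] q [ 0.09  0.55 -0.02  2.01  0.02  0.58  1.91]
```

View pics/s2.png

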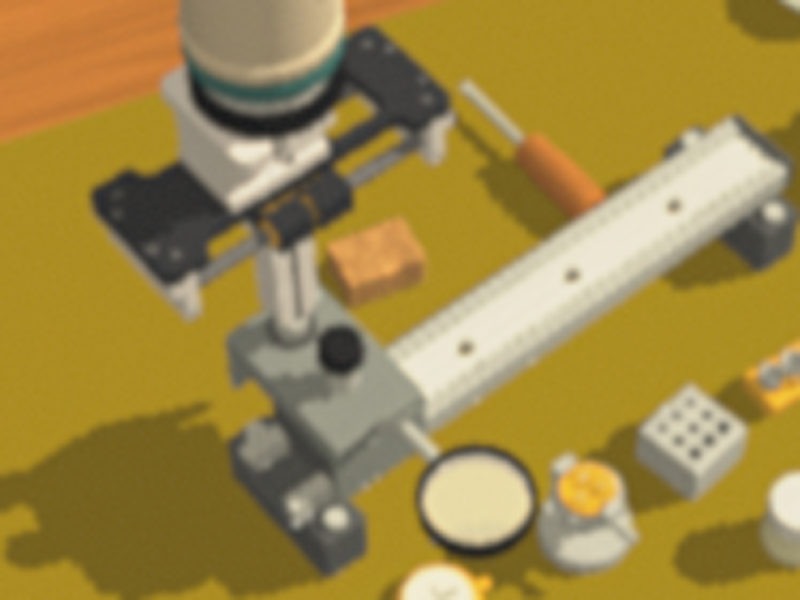

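The closed fingertips sit right over the button at (290,325) in the crop. Pressing down.

```bash
python3 -m inch '[0,0,4,0,0,0, 0,0,8,0,0,0, 0,0,12,0,0,0, 0,0,15,0,0,0, 0,0,17,0,0,0, 0,0,18,0,0,0, 0,0,18,0,0,0, 0,0,18,0,0,0, 0,0,18,0,0,0]'; python3 rel.py
```

```text
clock: 10.55
tcp_pos: [0.4974, -0.0674, 0.1026]
tcp_rot: [0.001, -0.138, 0.99, -0.001]
ft_force: [-7.1, 0.4, 32.1]
width: 0.0004
grasp_force: 15.9
t 10.55 tcp [ 0.4974 -0.0674  0.1026] rel knob0 x,y -44.5 0.9 F [-7.1  0.4 32.1] w 0.0004 gf 15.880217794328928
knob in tool [-44.6  -0.9 -26.3] railx,y in tool [-1.     0.001  0.002] [ 0.001  1.    -0.001] tilt [ 2.7e-03 -7.0e-04 -1.0e+00] q [ 0.09  0.57 -0.02  2.03  0.02  0.54  1.9 ]
```

Button bottomed (9 mm, 32 N). Back to the knob.

```bash
python3 -m inch '[0,0,-8,0,0,0, 0,0,-20,0,0,0, 0,0,-45,0,0,0, 0,0,-72,0,0,0, 0,0,-72,0,0,0, -25,0,-72,0,0,0, -45,0,-72,0,0,0, -45,0,-72,0,0,0, -45,0,-72,0,0,0]'; python3 -m inch '[0,0,0,0,0,0, 0,0,0,0,0,0, 0,0,0,0,0,0, 0,0,0,0,0,0, 0,0,0,0,0,0, 0,0,0,0,0,0, 0,0,0,0,0,0, 0,0,20,0,0,0, 0,0,40,0,0,0, 0,0,60,0,0,0, 0,0,60,0,0,0, 0,0,60,0,0,0]' 0; python3 rel.py
```

```text
clock: 11.45
tcp_pos: [0.5386, -0.0545, 0.1705]
tcp_rot: [-0.001, -0.138, 0.99, 0.0]
ft_force: [-1.0, 0.7, -0.2]
width: 0.0003
grasp_force: 0.0
clock: 12.65
tcp_pos: [0.5399, -0.0545, 0.1116]
tcp_rot: [-0.0, -0.138, 0.99, 0.0]
ft_force: [-0.3, -0.1, 0.8]
width: 0.0923
grasp_force: 0.0
t 12.65 tcp [ 0.5399 -0.0545  0.1116] rel knob0 x,y -0.1 1.6 F [-0.3 -0.1  0.8] w 0.0923 gf 0.0
knob in tool [ -0.1  -1.6 -17.4] railx,y in tool [-1.     0.    -0.001] [0. 1. 0.] tilt [-5.e-04 -0.e+00 -1.e+00] q [ 0.06  0.6  -0.02  1.91  0.02  0.63  1.88]
```

```bash
python3 -m inch '[0,0,0,0,0,0, 0,0,0,0,0,0, 0,0,0,0,0,0, 0,0,0,0,0,0, 0,0,0,0,0,0, 0,0,0,0,0,0, 0,0,0,0,0,0, 0,0,0,0,0,0, 0,0,0,0,0,0, 0,0,0,0,0,0, 0,0,0,0,0,0, 0,0,0,0,0,0]' 255;  python3 -m inch '[0,0,0,0,0,0, 0,0,-4,0,0,0, 0,0,-8,0,0,0, 0,0,-11,0,0,0, 0,0,-13.5,0,0,0, 0,0,-13.5,0,0,0, 0,0,-13.5,0,0,0, 0,2,-13.5,0,0,0, 0,4,-13.5,0,0,0, 0,7,-13.5,0,0,0, 0,10,-13.5,0,0,0, 0,10,-13.5,0,0,0]'; python3 rel.py
```

```text
clock: 13.85
tcp_pos: [0.5398, -0.0544, 0.1114]
tcp_rot: [-0.0, -0.138, 0.99, 0.0]
ft_force: [0.3, 0.6, 0.2]
width: 0.0247
grasp_force: 30.0
clock: 15.05
tcp_pos: [0.5368, -0.0442, 0.1249]
tcp_rot: [-0.0, -0.138, 0.99, 0.0]
ft_force: [1.5, -0.2, -8.0]
width: 0.0249
grasp_force: 30.0
t 15.05 tcp [ 0.5368 -0.0442  0.1249] rel knob0 x,y -0.2 12.3 F [ 1.5 -0.2 -8. ] w 0.0249 gf 29.99839748488739
knob in tool [ -0.2 -12.3  -4.1] railx,y in tool [-1. -0. -0.] [-0.  1.  0.] tilt [-5.e-04  4.e-04 -1.e+00] q [ 0.04  0.58 -0.02  1.91  0.02  0.65  1.86]
```

Freed. Sliding to just short of the first hole (expected travel ≈ 85.7 mm).

```bash
python3 -m inch '[0,10,0,0,0,0, 0,20,0,0,0,0, 0,30,0,0,0,0, 0,40,0,0,0,0, 0,50,0,0,0,0, 0,58,0,0,0,0, 0,65,0,0,0,0, 0,68,0,0,0,0, 0,69,0,0,0,0, 0,69,0,0,0,0]'; python3 rel.py; python3 -m inch '[0,0,2,0,0,0, 0,0,4,0,0,0, 0,0,6,0,0,0, 0,0,8,0,0,0, 0,0,8,0,0,0]';python3 rel.py
```

```text
clock: 16.05
tcp_pos: [0.518, 0.0221, 0.1249]
tcp_rot: [-0.0, -0.138, 0.99, 0.0]
ft_force: [0.9, -0.1, -8.7]
width: 0.025
grasp_force: 30.0
t 16.05 tcp [0.518  0.0221 0.1249] rel knob0 x,y -0.1 81.2 F [ 0.9 -0.1 -8.7] w 0.025 gf 29.998262473382056
knob in tool [ -0.1 -81.2  -4.2] railx,y in tool [-1.  0. -0.] [0.    1.    0.001] tilt [-4.e-04  7.e-04 -1.e+00] q [-0.09  0.56 -0.01  1.96  0.01  0.62  1.74]
clock: 16.55
tcp_pos: [0.5183, 0.022, 0.1197]
tcp_rot: [0.0, -0.138, 0.99, 0.0]
ft_force: [-6.4, 1.8, 19.5]
width: 0.0248
grasp_force: 30.0
t 16.55 tcp [0.5183 0.022  0.1197] rel knob0 x,y 0.1 81.1 F [-6.4  1.8 19.5] w 0.0248 gf 30.004046238027513
knob in tool [  0.1 -81.1  -9.4] railx,y in tool [-1.     0.     0.001] [0.    1.    0.001] tilt [ 8.e-04  9.e-04 -1.e+00] q [-0.09  0.56 -0.01  1.97  0.01  0.61  1.74]
```

```bash
python3 -m inch '[0,0,-2,0,0,0, 0,0.5,-2,0,0,0, 0,1,-2,0,0,0, 0,1.5,-2,0,0,0, 0,2,-2,0,0,0, 0,2.5,-2,0,0,0, 0,3,-2,0,0,0, 0,3.5,-2,0,0,0, 0,4,-2,0,0,0, 0,4.5,-2,0,0,0, 0,5,-2,0,0,0, 0,5,-2,0,0,0]'; python3 rel.py
```

```text
clock: 17.75
tcp_pos: [0.5182, 0.0223, 0.12]
tcp_rot: [0.001, -0.137, 0.991, -0.002]
ft_force: [-0.7, -6.1, 6.8]
width: 0.0251
grasp_force: 30.0
t 17.75 tcp [0.5182 0.0223 0.12  ] rel knob0 x,y 0.1 81.4 F [-0.7 -6.1  6.8] w 0.0251 gf 30.001331591047347
knob in tool [ -0.2 -81.4  -8.6] railx,y in tool [-1.     0.003  0.001] [ 0.003  1.    -0.005] tilt [ 0.0025 -0.0041 -1.    ] q [-0.1   0.56 -0.    1.97  0.01  0.61  1.73]
```

```bash
python3 -m inch '[0,-2,0,0,0,0, 0,-2,-1.2,0,0,0, 0,-1.5,-1.2,0,0,0, 0,-1,-1.2,0,0,0, 0,-0.5,-1.2,0,0,0, 0,0,-1.2,0,0,0]'; python3 rel.py;  python3 -m inch '[0,0.3,0,0,0,0, 0,0.6,0,0,0,0, 0,0.9,0,0,0,0, 0,1.2,0,0,0,0, 0,1.5,0,0,0,0]'; python3 rel.py
```

```text
clock: 18.35
tcp_pos: [0.5176, 0.0242, 0.1202]
tcp_rot: [0.0, -0.137, 0.991, -0.001]
ft_force: [0.2, -5.1, 0.5]
width: 0.0248
grasp_force: 30.0
t 18.35 tcp [0.5176 0.0242 0.1202] rel knob0 x,y -0.0 83.4 F [ 0.2 -5.1  0.5] w 0.0248 gf 29.999910034239292
knob in tool [ -0.2 -83.4  -8.6] railx,y in tool [-1.     0.002  0.   ] [ 0.002  1.    -0.002] tilt [ 0.0011 -0.0023 -1.    ] q [-0.1   0.56 -0.01  1.97  0.01  0.61  1.73]
clock: 18.85
tcp_pos: [0.5163, 0.028, 0.1196]
tcp_rot: [-0.0, -0.138, 0.99, 0.0]
ft_force: [1.7, -2.1, -7.3]
width: 0.025
grasp_force: 30.0
t 18.85 tcp [0.5163 0.028  0.1196] rel knob0 x,y -0.1 87.4 F [ 1.7 -2.1 -7.3] w 0.025 gf 29.998655417002738
knob in tool [ -0.2 -87.4  -9.5] railx,y in tool [-1.  0. -0.] [0.    1.    0.001] tilt [-5.e-04  4.e-04 -1.e+00] q [-0.1   0.56 -0.01  1.97  0.01  0.61  1.73]
```

The spring load is back on the gripper, so the pin is over the hole (travel ≈ 85.8 mm, as predicted). Lowering.

```bash
python3 -m inch '[0,0,2,0,0,0, 0,0,4,0,0,0, 0,0,6,0,0,0, 0,0,8,0,0,0, 0,0,8.2,0,0,0, 0,0,8.2,0,0,0]'; python3 rel.py
```

```text
clock: 19.45
tcp_pos: [0.5163, 0.0282, 0.1119]
tcp_rot: [-0.0, -0.138, 0.99, 0.0]
ft_force: [0.5, 1.1, -5.8]
width: 0.0249
grasp_force: 30.0
t 19.45 tcp [0.5163 0.0282 0.1119] rel knob0 x,y -0.1 87.6 F [ 0.5  1.1 -5.8] w 0.0249 gf 29.998783611226827
knob in tool [ -0.1 -87.6 -17.2] railx,y in tool [-1. -0. -0.] [-0.     1.     0.001] tilt [-5.e-04  6.e-04 -1.e+00] q [-0.1   0.58 -0.01  1.98  0.01  0.59  1.73]
```

```bash
python3 -m inch '[0,0,0.5,0,0,0, 0,0,0.5,0,0,0, 0,0,0.5,0,0,0, 0,0,0.5,0,0,0, 0,0,0.5,0,0,0, 0,0,0.5,0,0,0, 0,0,0.5,0,0,0, 0,0,-20,0,0,0, 0,0,-50,0,0,0, 0,0,-90,0,0,0, 0,0,-90,0,0,0, 0,0,-90,0,0,0]' 0; python3 rel.py
python3 - <<'E'
from h import *
c,K,W=cam("wrist"); d,K2,W2=cam("side")
print("knob expected at z129 px side", [ (lambda p:p[:2]/p[2])(K2@(np.linalg.inv(W2)@[.5164,.0281,z,1])[:3]).round(1) for z in(.129,.139)])
save("f",np.hstack([cv2.resize(c,(400,300)),cv2.resize(d[190:290,260:393],(400,300),interpolation=cv2.INTER_CUBIC)]))
E
```

```text
clock: 20.65
tcp_pos: [0.5169, 0.0277, 0.2026]
tcp_rot: [0.001, -0.138, 0.99, -0.0]
ft_force: [0.3, -0.1, 0.1]
width: 0.0938
grasp_force: 0.0
t 20.65 tcp [0.5169 0.0277 0.2026] rel knob0 x,y 0.3 87.0 F [ 0.3 -0.1  0.1] w 0.0938 gf 0.0
knob in tool [  0.4 -86.9  73.7] railx,y in tool [-1.     0.     0.002] [ 0.  1. -0.] tilt [ 1.9e-03  2.0e-04 -1.0e+00] q [-0.1   0.44 -0.01  1.89  0.    0.81  1.74]
knob expected at z129 px side [array([322.9, 230.7]), array([322.9, 227.1])]
```

View pics/f.png

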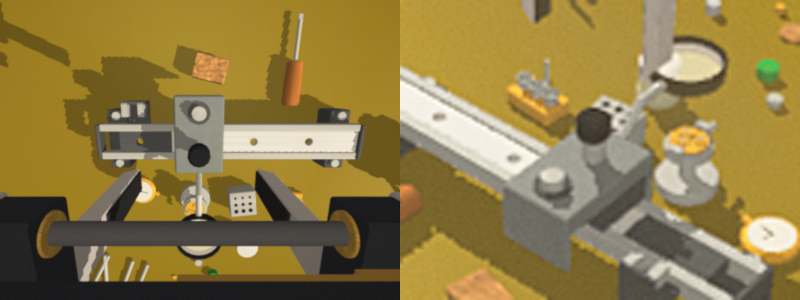

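The wrist view (left) has the carriage between its parking place and the two remaining open holes. In the side view (right) the knob is at about (324,232), against (323,231) expected for the plunger fully down. The gripper is clear, and loupe and movement are about 6–7 mm apart.

```bash
python3 -c "
from rig import robot
print(robot.finish_job())"
```

```text
the job is handed in; nothing more can be done
None
```

The carriage was held by its catch, so I pressed the button fully, slid it about 86 mm to the movement's stand and let the pin down to within about 0.5 mm of home. By my measurements the loupe is about 7 mm off the movement's centre. The job was handed in just after 20.7 s with the gripper clear; no verdict came back.

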